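Snap the cover on a specimen carrier

ROBOT

A 6-joint arm with a two-finger parallel gripper is mounted at the origin on a cart in front of the work surface, level with it; the furniture and walls round the work are solid. World frame = base frame: x ahead of the robot, y to its left, z up, the work surface at z = 0. Lengths are in mm, angles in rad, forces in N, time in s.
With the tool pointing down it reaches from about 375 to 975 mm from the base axis. Payload 3.8 kg.
Tool frame: the origin (TCP) lies at the centre of the arm's flange, where the gripper is bolted on; the fingertips stand 173 mm ahead of it and the grasp point (between the pads) lies 155 mm ahead of it; z points along the fingers, y is the line along which they close (so a half turn about z gives the same grasp; the last joint's range is limited). The gripper opens to 85 mm and grips with 20 to 120 N. Pads are 22 mm wide; open, the fingers measure 114 mm over their backs; the gripper's body (76 mm by 85 mm) begins 54 mm behind the grasp point. The pads swing forward as they close: fully open they stand 13 mm farther back than shut.
Start: joints at [1.064, 0.264, 1.604, -0, 1.274, -0.037], TCP at [305.575, 601.867, 404.68] pointing down, gripper open.
Joint ranges: [-2.63, 2.63], [-0.94, 2.18], [0.31, 2.57], [-1.31, 4.45], [0, 2.66], [-2.55, 2.55]. Speed limits (rad/s): [2.57, 2.57, 3.14, 3.14, 3.14, 3.14].

INTERFACE

Orientations are given as a unit quaternion [w, x, y, z].
In Python, from workcell import env gives the robot as it stands.
- The arm moves only by the tool move_arm, never from a script. Its argument "plan" is a list of rows, each a list of 3 entries, a list of its own where there are three numbers: the opening, from 0 (shut) to 1 (fully open), then the shift along the tool's x, y, z normalised to -1 to 1, where 1 is 25 cm, then the turn, a rotation vector about the tool's x, y, z normalised to -1 to 1, where 1 is pi/2 rad. In form: [[jaw, [x, y, z], [rx, ry, rz]], ...]. A call has 1 to 8 rows; each row is the pose to reach, as a shift and turn from the pose commanded when the call began, along the tool's axes at that moment; what a row does not reach only later rows make up. A row lasts 1/10 s, in which the tool goes at most 50 mm and 8.59 degrees, less where a joint would pass 70% of its speed; a pose out of reach is approached as far as the arm can. A call with a number of a shift or a turn outside -1 to 1 is refused whole. A call with a gripper value outside its range is refused whole. The fingers move at their own pace and stop on an object; the grip force is fixed at half the most. Time passes only in rows, so rows that repeat a pose let the fingers close. It gives the time, the measured TCP pose, the force, the opening and the grip force at its end, in the units of the state.
- env.state(): the state, without advancing time (a new reading comes with each control period).
- env.get_image(name): name is "side" or "top"; returns a dict with "color" (384x512x3 uint8, red, green, blue), "fx", "fy", "cx", "cy" (pixels), "dist_coeffs" ([k1, k2, p1, p2, k3] as OpenCV has them; the pictures are not rectified), "extrinsics" (4x4, takes a point from camera to world coordinates). Camera axes: x right, y down, z forward; pixel columns grow to the right and rows downward; lengths in mm; the calibration is good to about 2 mm. A picture is of the moment at which its call begins. There is no depth.
- env.job_done(): hands the job in; it is judged then, once.
The state is a dict: "t": time; "qpos": joint angles; "dq": joint speeds; "effort": joint torques, N m; "position": TCP position; "eef_rot": TCP orientation; "contact_force": force on the tool from outside, world axes, zero at the start; "moment": the same for the moment, N m; "gripper_width": finger opening in mm; "grip_force": force on a finger pad.
Only numpy, scipy, OpenCV 4.12 (cv2) and the standard library are available. Lean on these libraries where they do the work, as an engineer would, in place of code of your own. Each camera call takes 0.05 s, during which the arm holds its last target. There are 200 camera calls.

TASK

Close the specimen carrier: lay the flat separator sheet on the specimen plate in it, then set the cover with the grip rib over the sheet, rib up, and press it down until both end clips snap over its edges. Keep pressing it firmly and finish like that: the program ends while the gripper is still on the cover, pressing it onto the sheet with a push of about 10 N. Do not disturb the other things on the bench.

Things in the scene. Friction and masses are not known exactly. Their poses are not given: they have to be found in the camera images.
- carrier: Specimen carrier fixed to the bench. Foot 76 (x) x 140 (y) x 6 mm; origin: centre of underside. Four corner guide walls 47 mm high, with flared lead-ins to 54 mm, form a well of 53 (x) x 103 mm (y). Finger cut-outs in the middle of both long sides (|y| < 32 mm): there the seat is 44 mm wide, with only the foot beside it. A spring clip stands at each short end, y = +-55 mm.
- seat (a point): Centre of the top of the glass specimen plate (44 x 84 mm) that already lies in the carrier, 22 mm above the bench; axes as the carrier's. The sheet's underside belongs here.
- sheet: Separator sheet: rigid flat plain white plastic plate, 50 (x) x 88 (y) x 6 mm, 35 g; origin: centre of the underside. Lies flat on the bench at the start; grip it across its 50 mm width. Either way round.
- cover: Clip-on cover: plain white plastic plate, 50 (x) x 86 (y) x 8 mm, 120 g, with 3 mm thick end tongues (100 mm over both) and an upright grip rib in the middle, 16 (x) x 50 mm (y), from 8 to 38 mm above the underside; origin: centre of the underside. Lies rib up at the start; fingertips may rest on the plate. Either way round. Closed over the sheet, its underside is 6 mm above point seat.
- clip_a (a joint): Travel of the spring clip at the carrier's +y end; 0 = at rest, + = pushed outward (max 0.006 m); spring 1500 N/m. 18 mm wide; its nose overhangs a closed cover's end tongue by 3 mm: sloping top from 44 to 34.5 mm height, flat underside at 32.6 mm. Both clips yield to a cover pressed on their slopes with roughly 9 to 16 N in all, then snap back over it and the force drops; 1.6 mm play remains.
- clip_b (a joint): Travel of the spring clip at the carrier's -y end; 0 = at rest, + = pushed outward (max 0.006 m); spring 1500 N/m. 18 mm wide; its nose overhangs a closed cover's end tongue by 3 mm: sloping top from 44 to 34.5 mm height, flat underside at 32.6 mm. Both clips yield to a cover pressed on their slopes with roughly 9 to 16 N in all, then snap back over it and the force drops; 1.6 mm play remains.
- petri_dish: Bystander, not to be disturbed: petri dish, 58 mm across, 14 mm high; origin: centre of the underside
- buffer_bottle: Bystander, not to be disturbed: reagent bottle, 56 mm across, 112 mm high; origin: centre of the underside
- timer: Bystander, not to be disturbed: small bench timer, 58 x 66 x 19 mm; origin: centre of the underside
- slide_case: Bystander, not to be disturbed: closed box of slides, 71 x 98 x 33 mm; origin: centre of the underside
- objective_10: Bystander, not to be disturbed: pale spare microscope objective, 30 mm across, 44 mm high; origin: centre of the underside
- objective_20: Bystander, not to be disturbed: dark spare microscope objective, 30 mm across, 44 mm high; origin: centre of the underside

How it is judged (in metres and radians):
On the way, in this order (a step that is already met when the one before it is completed fails the run):
1. the sheet lies flat on the specimen plate in the carrier (horizontal distance between sheet and seat below 0.008 m and z of sheet in the frame of seat between -0.002 and 0.002 m and angle between sheet's own z axis and vertical below 0.05 rad and angle between the y axis of sheet and the y axis of carrier, either way round below 0.12 rad), for 0.2 s.
2. the cover lies on the sheet and both clips have snapped over it (all of step 1 and horizontal distance between cover and seat below 0.004 m and z of cover in the frame of seat between 0.004 and 0.0079 m and angle between cover's own z axis and vertical below 0.05 rad and angle between the y axis of cover and the y axis of carrier, either way round below 0.08 rad and value of joint each of clip_a, clip_b below 0.001 m), for 0.2 s.
At the end, for the whole second after the job is handed in: Sheet flat on the specimen plate: centre within 8 mm, height 2 mm, 0.12 rad. Cover on it: centre within 4 mm, 0.08 rad, level, under 1.9 mm above fully closed, both clips back within 1 mm of rest. Fingers still bear on the cover (over 2 N) and press it onto the sheet with over 4 N (all of step 2 and contact force between cover and sheet above 4 N and contact force between the fingers and cover above 2 N); the arm keeps its last pose, push and grip.
It fails at once if a bystander is pushed more than 30 mm or tipped over (distance of any of petri_dish, buffer_bottle, timer, slide_case, objective_10, objective_20 from where it was at the start of the episode above 0.03 m or angle between any of petri_dish, buffer_bottle, timer, slide_case, objective_10, objective_20's own z axis and vertical above 0.6 rad).
It also fails if it takes over 56 s, if anything falls off the work surface, if the arm or the gripper's body presses on something with over 40 N, if the wrist force passes 120 N, or if a joint passes its speed limit or range.

## Working session

There is one attempt and no reset: what is moved stays moved. The work goes in short steps, Python scripts to look and compute and a tool call to move; the robot and the scene stay as the last step left them, time stands still between calls to the robot, and variables do not carry over. Pictures are saved under pics/ and viewed, at most 10 in all, crops included, and the job is handed in when it is done.

Besides the shell and the picture viewer there is one more tool, called after "Call:" as name([rows], argument=value, ...), one row to a line, values as JSON. move_arm: Moves the arm, as the interface text tells. Scaled input: -1 to 1 covers 25 cm each way for a shift and pi/2 rad each way for a turn. Its arguments: {"type":"object","properties":{"plan":{"type":"array","items":{"type":"array"}}},"required":["plan"]}

```bash
mkdir -p pics
python3 - <<'E'
from workcell import env
import cv2,numpy as np
for n in("side","top"):
    d=env.get_image(n); cv2.imwrite(f"pics/{n}0.png",d["color"][:,:,::-1])
    print(n,[d[k] for k in("fx","fy","cx","cy","dist_coeffs")],np.round(d["extrinsics"],4).tolist())
print(env.state())
E
```

```text
side [371.2895701894826, 371.2895701894826, 255.08096277624108, 195.32432733696245, array([-0.07178289,  0.        ,  0.        ,  0.        ,  0.        ])] [[0.7985, -0.5246, 0.2954, 276.8571], [-0.602, -0.7008, 0.3827, -461.0075], [0.0062, -0.4834, -0.8754, 929.0431], [0.0, 0.0, 0.0, 1.0]]
top [382.0848472924444, 382.0848472924444, 261.52167532846227, 194.34815780826938, array([-0.0607571,  0.       ,  0.       ,  0.       ,  0.       ])] [[-0.0152, -0.9889, 0.1475, 425.8689], [-0.9994, 0.0106, -0.0322, -56.5441], [0.0303, -0.1479, -0.9885, 1108.3491], [0.0, 0.0, 0.0, 1.0]]
{'t': 0.1, 'qpos': array([ 1.06408833e+00,  2.64694326e-01,  1.60528085e+00,  1.53628959e-05,
        1.27372596e+00, -3.69139725e-02]), 'dq': array([ 0.00130478, -0.00108464, -0.00361965, -0.00177398,  0.00132149,
       -0.00032872]), 'effort': array([ 2.87678513e-04, -5.16707146e+01, -3.68590772e+01, -9.86868554e-05,
        6.35147357e-03, -6.38684719e-05]), 'position': array([305.4241375 , 601.58309983, 403.45158904]), 'eef_rot': array([-2.90112429e-04,  2.32744890e-01,  9.72537251e-01, -1.01356670e-03]), 'contact_force': array([ 0.291591  , -0.38200185,  0.54388036]), 'moment': array([-0.01042753, -0.02340298, -0.03298245]), 'grip_force': 0.0, 'gripper_width': 85.5432691904558}
```

View pics/top0.png

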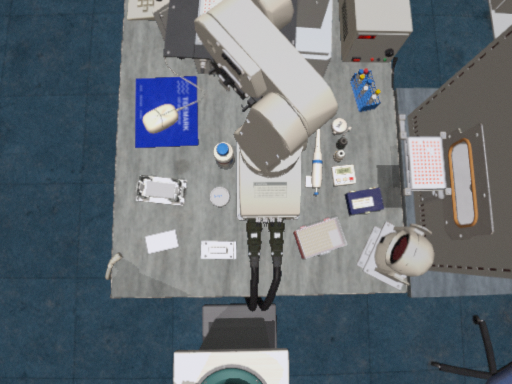

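View pics/side0.png

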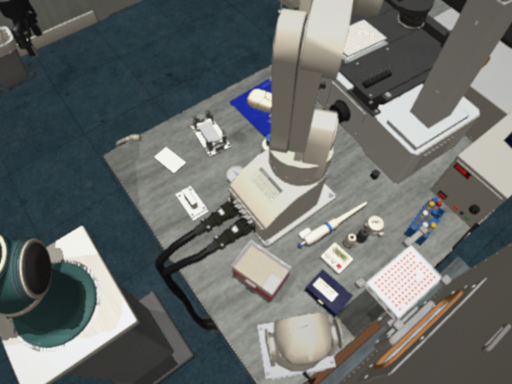

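The top view shows the carrier at about (161,190), the sheet at (162,241), the cover at (218,250) and the petri dish at (219,196). The side view has the carrier at (210,132), the sheet at (170,159) and the cover at (191,203). I'll enlarge these areas next.

```bash
cat > h.py <<'E'
import cv2,numpy as np
from workcell import env
def cam(n):
    d=env.get_image(n); d["K"]=np.array([[d["fx"],0,d["cx"]],[0,d["fy"],d["cy"]],[0,0,1]]); d["D"]=np.array(d["dist_coeffs"]); d["E"]=np.array(d["extrinsics"]); return d
def ray(d,uv,z):
    p=cv2.undistortPoints(np.array(uv,float).reshape(-1,1,2),d["K"],d["D"]).reshape(-1,2)
    r=np.c_[p,np.ones(len(p))]@d["E"][:3,:3].T; o=d["E"][:3,3]
    return o+r*((z-o[2])/r[:,2])[:,None]
def proj(d,P):
    W=np.linalg.inv(d["E"]); return cv2.projectPoints(np.array(P,float).reshape(-1,3),cv2.Rodrigues(W[:3,:3])[0],W[:3,3],d["K"],d["D"])[0].reshape(-1,2)
def crop(d,x0,y0,w,h,s):
    return cv2.resize(d["color"][y0:y0+h,x0:x0+w,::-1],None,fx=s,fy=s,interpolation=cv2.INTER_CUBIC)
def blob(d,x0,y0,w,h,z,thr=None):
    g=cv2.cvtColor(d["color"],cv2.COLOR_RGB2GRAY)[y0:y0+h,x0:x0+w]
    g=cv2.resize(g,None,fx=8,fy=8,interpolation=cv2.INTER_CUBIC)
    t,m=cv2.threshold(g,thr or 0,255,cv2.THRESH_BINARY+(0 if thr else cv2.THRESH_OTSU))
    c=max(cv2.findContours(m,cv2.RETR_EXTERNAL,cv2.CHAIN_APPROX_NONE)[0],key=cv2.contourArea).reshape(-1,2)
    uv=(c+.5)/8-.5+[x0,y0]
    P=ray(d,uv,z)[:,:2]
    return t,cv2.minAreaRect(P.astype(np.float32))
E
python3 - <<'E'
from h import *
t=cam("top");s=cam("side")
a=crop(t,125,165,120,100,6);cv2.imwrite("pics/ct.png",a)
cv2.imwrite("pics/cs.png",crop(s,140,100,100,125,4.8) if 0 else crop(s,140,100,110,125,4))
for thr in(None,190):
  print(blob(t,140,225,42,32,6,thr),blob(s,150,142,40,36,6,thr)); print(blob(t,195,235,45,30,8,thr),blob(s,172,182,38,42,8,thr))
print(proj(t,[[0,0,0],[305,601,404]]))
print(ray(t,[[161,190]],30))
E
```

```text
(188.0, ((458.10028076171875, 196.436279296875), (51.64955139160156, 89.39197540283203), 12.570587158203125)) (183.0, ((456.8752746582031, 196.27456665039062), (51.528018951416016, 90.45121765136719), 12.263079643249512))
(185.0, ((432.96331787109375, 33.89036178588867), (100.77279663085938, 51.91177749633789), 89.22296905517578)) (179.0, ((431.4158935546875, 31.77178955078125), (102.62235260009766, 52.098026275634766), 88.68700408935547))
(190.0, ((458.12689208984375, 196.4032440185547), (51.43694305419922, 89.18587493896484), 12.590392112731934)) (190.0, ((456.852294921875, 196.22784423828125), (50.94799041748047, 89.81434631347656), 12.2890625))
(190.0, ((432.9606018066406, 33.89035415649414), (100.0655746459961, 51.20880126953125), 89.22557067871094)) (190.0, ((431.4162902832031, 31.701435089111328), (101.61920928955078, 51.216426849365234), 88.6238021850586))
[[ 231.1555659   407.0443719 ]
 [-103.56811118  318.79362797]]
[[602.32708981 194.6162888   30.        ]]
```

View pics/ct.png

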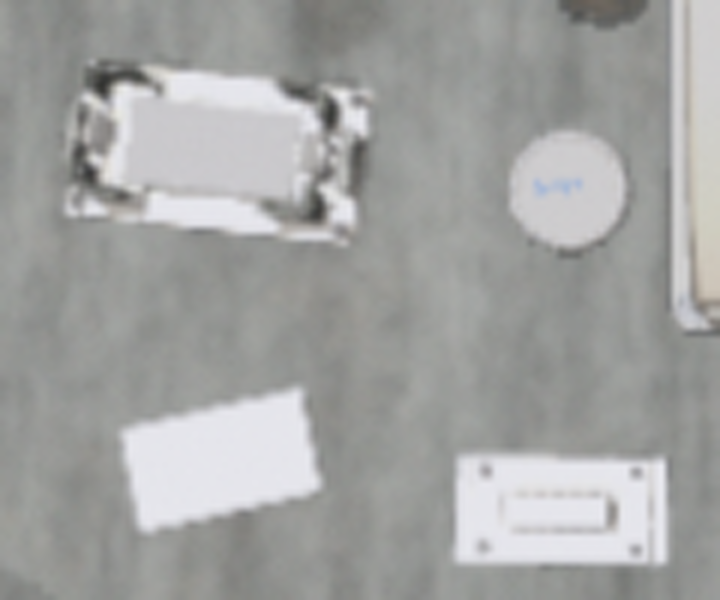

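View pics/cs.png

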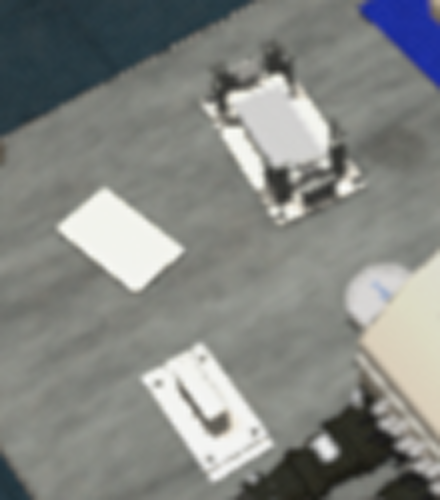

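Run:
```python
from h import *
from scipy.optimize import least_squares
t=cam("top");s=cam("side")
c=lambda L,o,k:(np.array(L,float)+.5)/k-.5+o
ft=c([[67,215],[348,243],[370,92]],[125,165],6); fs=c([[207,103],[282,222],[367,183]],[140,100],4)
gt=c([[132,97],[122,184],[296,201],[306,110]],[125,165],6)
T=ray(t,ft,6);S=ray(s,fs,6);print(T,S)
def local(p,q): 
    x,y,a=p; R=np.array([[np.cos(a),-np.sin(a)],[np.sin(a),np.cos(a)]]); return np.c_[np.array(q)@R.T+[x,y]]
# top: bottom-left=(-x,+y), bottom-right=(-x,-y), top-right=(+x,-y); side: left=(-x,+y) , bottom=(-x,-y), right=(+x,-y)
C=np.array([[-38,70],[-38,-70],[38,-70]])
for P in(T,S):
    r=least_squares(lambda p:(local(p,C)-P[:,:2]).ravel(),[600,195,0]);print(r.x,np.abs(r.fun).round(1))
print(ray(t,gt,22).mean(0), ray(t,gt,22))
# glass blob by gray level: plate gray vs white
for d,b in((t,(143,178,36,24)),(s,(196,117,30,28))):
    x,y,w,h=b;print(d["color"][y:y+h:4,x:x+w:4].mean(2).astype(int))
```

```text
[[576.42167201 272.90495619   6.        ]
 [561.33591445 136.67952499   6.        ]
 [635.3443149  127.10200555   6.        ]] [[579.15116413 267.11842478   6.        ]
 [563.13037644 134.94060796   6.        ]
 [635.58697379 126.18056832   6.        ]]
[ 6.06270167e+02  2.00638244e+02 -1.13885491e-01] [0.  1.6 0.8 1.3 0.7 0.3]
[ 6.07959363e+02  1.97751966e+02 -1.18507171e-01] [0.6 4.6 1.2 2.2 1.8 2.4]
[605.9084216  198.73930574  22.        ] [[631.08611361 238.73667276  22.        ]
 [588.89490469 242.2677254   22.        ]
 [579.80925001 158.95913657  22.        ]
 [623.84341812 154.99368822  22.        ]]
[[ 73 104 182 231 229 227 218 144 130]
 [180 204 200 207 214 226 225 228 198]
 [136 205 203 201 200 202 203 201 217]
 [200 202 201 201 202 201 202 201 191]
 [221 200 201 202 202 202 202 201 218]
 [129 151 230 228 226 226 184 159 154]]
[[105 147 134  60  71 128 125 132]
 [ 53  85 166 229 137 127 130 125]
 [128 219 207 208 215 235 123 127]
 [110 168 209 209 207 238 186 128]
 [238 227 207 207 208 209 241 107]
 [136 242 151 210 208 208 219  56]
 [125 200 234 152 169 131 189  51]]
```

```bash
cat >> h.py <<'E'
from scipy.optimize import least_squares
from scipy.ndimage import map_coordinates
def edgefit(ds,p0,edges,z,R=6):
    # edges: list of (a,b) end points and outward normal (local frame); bright inside
    p=np.array(p0,float)
    for it in range(4):
        L=[];M=[];N=[]
        c,s=np.cos(p[2]),np.sin(p[2]);Q=np.array([[c,-s],[s,c]])
        for d in ds:
            g=cv2.cvtColor(d["color"],cv2.COLOR_RGB2GRAY).astype(float)
            for a,b,n in edges:
                for f in np.linspace(0,1,15):
                    q=np.array(a)*(1-f)+np.array(b)*f; k=np.arange(-R,R+.01,.25)
                    W=(q+k[:,None]*np.array(n))@Q.T+p[:2]
                    uv=proj(d,np.c_[W,np.full(len(k),z)]); v=map_coordinates(g,uv.T[::-1],order=1)
                    gr=np.maximum(-np.gradient(np.convolve(v,np.ones(5)/5,'same'))[4:-4],0); kk=k[4:-4]
                    if gr.max()<2: continue
                    w=gr**2*np.exp(-(kk/R)**2); L.append(q);M.append((kk*w).sum()/w.sum());N.append(n)
        L,M,N=map(np.array,(L,M,N))
        # shift dp local: n.(dt + da x q)=M
        A=np.c_[N,N[:,0]*-L[:,1]+N[:,1]*L[:,0]]
        r=least_squares(lambda x:A@x-M,[0,0,0],loss='soft_l1'); p[:2]+=Q@r.x[:2];p[2]+=r.x[2]
    return p,np.abs(A@r.x-M).mean(),len(M)
E
python3 - <<'E'
from h import *
t=cam("top");s=cam("side")
E=[((-38,-28),(-38,28),(-1,0)),((38,-28),(38,28),(1,0)),((-30,-70),(30,-70),(0,-1)),((-30,70),(30,70),(0,1))]
for d in([t],[s],[t,s]):
    print(edgefit(d,[606.5,199,-.11],E,6)); print(edgefit(d,[606.5,199,-.11],E[:3],6))
def rect(w,h): return [((-w,-h),(-w,h),(-1,0)),((w,-h),(w,h),(1,0)),((-w,-h),(w,-h),(0,-1)),((-w,h),(w,h),(0,1))]
for d in([t],[s],[t,s]):
    print(edgefit(d,[457.5,196.3,.218],rect(25,44),6)); print(edgefit(d,[432.2,32.8,-.02],rect(25,50),6))
E
```

```text
(array([ 6.06855056e+02,  2.01234324e+02, -1.28741669e-01]), np.float64(1.2422142836224053), 51)
(array([ 6.07293681e+02,  2.04663373e+02, -1.32962674e-01]), np.float64(1.0584721939223547), 45)
(array([ 6.04437268e+02,  1.94457274e+02, -1.36753312e-01]), np.float64(1.2420259005492384), 49)
(array([ 6.05062964e+02,  1.99413320e+02, -1.33558612e-01]), np.float64(0.4411250493865528), 37)
(array([ 6.05592478e+02,  1.97862012e+02, -1.38791664e-01]), np.float64(1.4931448765670912), 98)
(array([ 6.06019368e+02,  2.00804985e+02, -1.28082709e-01]), np.float64(1.1293851592180697), 81)
(array([4.57999458e+02, 1.96253668e+02, 2.19826321e-01]), np.float64(0.29096499836847295), 56)
(array([ 4.32268256e+02,  3.39793936e+01, -2.30070025e-02]), np.float64(0.3886480585602849), 57)
(array([4.56856889e+02, 1.96335562e+02, 2.13620297e-01]), np.float64(0.49493013000376684), 60)
(array([ 4.31576457e+02,  3.25452083e+01, -3.00899641e-02]), np.float64(0.4787428326292098), 59)
(array([4.57434422e+02, 1.96295063e+02, 2.18554843e-01]), np.float64(0.4818590830001559), 115)
(array([ 4.31935109e+02,  3.33636997e+01, -2.69375472e-02]), np.float64(0.5920815895831574), 116)
```

```bash
cat >> h.py <<'E'
from scipy.spatial.transform import Rotation as Ro
def go(x,y,z,yaw):
    "normalised shift and turn to put TCP at x,y,z, tool down, tool y at world angle yaw"
    s=env.state(); q=s["eef_rot"]; R=Ro.from_quat([q[1],q[2],q[3],q[0]]).as_matrix()
    c,n=np.cos(yaw),np.sin(yaw)
    T=np.array([[n,c,0],[-c,n,0],[0,0,-1]])
    if (T[:,0]@R[:,0])<0: T[:,:2]*=-1
    sh=R.T@(np.array([x,y,z])-s["position"])/250; rv=Ro.from_matrix(R.T@T).as_rotvec()/(np.pi/2)
    print("shift",sh.round(3),"turn",rv.round(3),"pos",s["position"].round(1),"F",s["contact_force"].round(1),"w",round(s["gripper_width"],1),"t",s["t"])
E
python3 -c "
from h import *
go(457.4,196.3,260,.2185)"
```

```text
Traceback (most recent call last):
  File "h.py", line 51, in go
    sh=R.T@(np.array([x,y,z])-s["position"])/250; rv=Ro.from_matrix(R.T@T).as_rotvec()/(np.pi/2)
                                                     ~~~~~~~~~~~~~~^^^^^^^
  File "scipy/spatial/transform/_rotation.pyx", line 1143, in scipy.spatial.transform._rotation.Rotation.from_matrix
ValueError: Non-positive determinant (left-handed or null coordinate frame) in rotation matrix 0: [[ 6.35211571e-01  7.72338177e-01 -1.14987381e-05]
 [ 7.72338139e-01 -6.35211535e-01  3.23037526e-04]
 [-2.42190083e-04  2.14078089e-04  9.99999948e-01]].
```

```bash
sed -i 's/T=np.array(\[\[n,c,0\],\[-c,n,0\]/T=np.array([[-n,c,0],[c,n,0]/' h.py
python3 -c "
from h import *
go(457.4,196.3,260,.2185)"
```

```text
shift [-1.276 -1.171  0.578] turn [-0.     0.     0.562] pos [305.6 601.8 404.5] F [-1.1  0.1 -0.3] w 85.7 t 0.4
```

Call:
move_arm([
  [0.75,[-0.9,-0.83,0.2],[0,0,0.562]],
  [0.75,[-0.9,-0.83,0.2],[0,0,0.562]],
  [0.75,[-0.9,-0.83,0.2],[0,0,0.562]],
  [0.75,[-0.9,-0.83,0.2],[0,0,0.562]],
  [0.75,[-0.9,-0.83,0.2],[0,0,0.562]],
  [0.75,[-0.9,-0.83,0.2],[0,0,0.562]],
  [0.75,[-0.9,-0.83,0.2],[0,0,0.562]],
  [0.75,[-0.9,-0.83,0.2],[0,0,0.562]],
])

```text
t: 1.2
position: [412.7, 313.5, 354.5]
eef_rot: [-0.0, 0.627, 0.779, -0.0]
contact_force: [-0.1, 0.2, -0.5]
gripper_width: 64.0
grip_force: 0.0
```

```bash
python3 -c "
from h import *
go(457.4,196.3,215,.2185)"
```

```text
shift [-0.496  0.074  0.558] turn [-0.    -0.    -0.002] pos [412.7 313.5 354.5] F [-0.1  0.2 -0.5] w 64.0 t 1.2
```

Call:
move_arm([
  [0.7,[-0.496,0.074,0.558],[0,0,-0.002]],
  [0.7,[-0.496,0.074,0.558],[0,0,-0.002]],
  [0.7,[-0.496,0.074,0.558],[0,0,-0.002]],
  [0.7,[-0.496,0.074,0.558],[0,0,-0.002]],
  [0.7,[-0.496,0.074,0.558],[0,0,-0.002]],
  [0.7,[-0.496,0.074,0.558],[0,0,-0.002]],
  [0.7,[-0.496,0.074,0.558],[0,0,-0.002]],
])

```text
t: 1.9
position: [458.1, 199.8, 216.9]
eef_rot: [0.001, 0.624, 0.781, 0.002]
contact_force: [0.2, 0.4, 0.7]
gripper_width: 59.9
grip_force: 0.0
```

Run:
```python
from h import *
go(457.4,196.3,178,.2185)
t=cam("top");s=cam("side")
a=crop(t,120,195,90,75,6);b=crop(s,120,95,85,110,4)
b=cv2.copyMakeBorder(b,0,450-b.shape[0],0,0,cv2.BORDER_CONSTANT) if b.shape[0]<450 else b[:450]
a=cv2.resize(a,(440,367));a=cv2.copyMakeBorder(a,0,450-367,0,0,cv2.BORDER_CONSTANT)
cv2.imwrite("pics/g1.png",np.hstack([a,b]))
```

```text
shift [-0.013 -0.006  0.156] turn [ 0.002 -0.001  0.003] pos [458.1 199.8 216.9] F [0.2 0.4 0.7] w 59.9 t 1.9
```

View pics/g1.png

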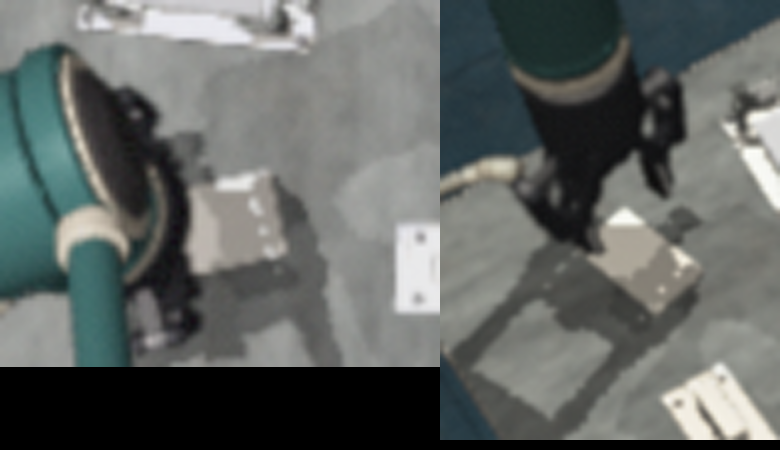

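The fingers straddle the sheet: in the side half of the picture, the tips are at about (595,240) and (660,190), either side of it. Next I'll go down slowly.

Call:
move_arm([
  [0.68,[-0.005,-0.003,0.1],[0,0,0]],
  [0.68,[-0.005,-0.003,0.128],[0,0,0]],
  [0.68,[-0.005,-0.003,0.14],[0,0,0]],
  [0.68,[-0.005,-0.003,0.148],[0,0,0]],
  [0.68,[-0.005,-0.003,0.148],[0,0,0]],
])

```text
t: 2.5
position: [457.0, 196.8, 178.7]
eef_rot: [0.0, 0.625, 0.781, 0.0]
contact_force: [0.1, 0.1, 0.1]
gripper_width: 58.0
grip_force: 0.0
```

```bash
python3 -c "
from h import *
go(457.4,196.3,173,.2185)"
```

```text
shift [-0.002  0.001  0.023] turn [ 0.    -0.     0.002] pos [457.  196.8 178.7] F [0.1 0.1 0.1] w 58.0 t 2.5
```

Step down in about 1 mm increments to find the bench.

Call:
move_arm([
  [0.68,[0,0,0.008],[0,0,0]],
  [0.68,[0,0,0.012],[0,0,0]],
  [0.68,[0,0,0.016],[0,0,0]],
  [0.68,[0,0,0.016],[0,0,0]],
])

```text
t: 2.9
position: [456.7, 196.5, 174.1]
eef_rot: [-0.0, 0.625, 0.781, -0.0]
contact_force: [0.1, -0.4, -0.3]
gripper_width: 58.1
grip_force: 0.0
```

Call:
move_arm([
  [0.68,[0,0,0.004],[0,0,0]],
  [0.68,[0,0,0.008],[0,0,0]],
  [0.68,[0,0,0.008],[0,0,0]],
])

```text
t: 3.2
position: [456.6, 196.5, 172.0]
eef_rot: [-0.0, 0.625, 0.781, -0.0]
contact_force: [-0.6, 0.1, 0.5]
gripper_width: 57.8
grip_force: 0.0
```

Call:
move_arm([
  [0.5,[0,0,0],[0,0,0]],
  [0.4,[0,0,0],[0,0,0]],
  [0.4,[0,0,0],[0,0,0]],
  [0.4,[0,0,0],[0,0,0]],
  [0.4,[0,0,0],[0,0,0]],
])

```text
t: 3.7
position: [457.0, 196.7, 172.7]
eef_rot: [0.0, 0.625, 0.781, 0.0]
contact_force: [-1.4, -1.3, 5.8]
gripper_width: 47.4
grip_force: 61.8
```

Call:
move_arm([
  [0.4,[0,0,-0.1],[0,0,0]],
  [0.4,[0,0,-0.25],[0,0,0]],
  [0.4,[0,0,-0.4],[0,0,0]],
  [0.4,[0,0,-0.4],[0,0,0]],
])

```text
t: 4.1
position: [459.3, 197.5, 277.6]
eef_rot: [0.003, 0.625, 0.781, 0.005]
contact_force: [0.9, 0.5, 0.4]
gripper_width: 47.3
grip_force: 61.9
```

```bash
python3 -c "
from h import *
go(606,199.8,262,-.125)"
```

```text
shift [-0.12   0.574  0.068] turn [ 0.007 -0.002  0.221] pos [459.3 197.5 277.6] F [0.9 0.5 0.4] w 47.3 t 4.1
```

Call:
move_arm([
  [0.4,[-0.117,0.584,0.04],[0,0,0.221]],
  [0.4,[-0.117,0.584,0.04],[0,0,0.221]],
  [0.4,[-0.117,0.584,0.04],[0,0,0.221]],
  [0.4,[-0.117,0.584,0.04],[0,0,0.221]],
  [0.4,[-0.117,0.584,0.04],[0,0,0.221]],
  [0.4,[-0.117,0.584,0.04],[0,0,0.221]],
])

```text
t: 4.7
position: [604.3, 199.9, 260.8]
eef_rot: [-0.001, 0.75, 0.661, -0.001]
contact_force: [-0.8, -1.1, -0.6]
gripper_width: 47.1
grip_force: 61.9
```

Run:
```python
from h import *
t=cam("top");s=cam("side")
go(606,199.8,240,-.125)
a=cv2.resize(crop(t,120,160,80,70,6),(480,420));b=cv2.resize(crop(s,180,80,60,84,5),(300,420))
cv2.imwrite("pics/g2.png",np.hstack([a,b]))
```

```text
shift [-0.     0.008  0.087] turn [-0.001  0.    -0.   ] pos [604.1 200.1 261.9] F [-0.3  0.1  0.1] w 47.5 t 4.8
```

View pics/g2.png

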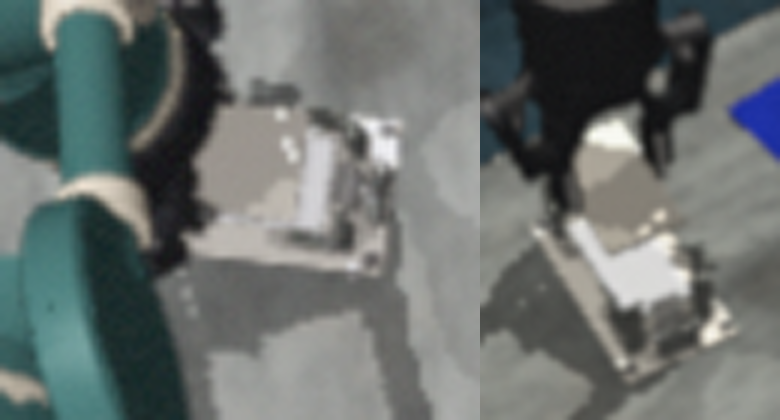

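The sheet is held level over the carrier. Its near edge is at about x=300 in the top half, and the carrier's −y end is visible below it. I'll overlay the predicted outlines on the same views.

Run:
```python
from h import *
def out(p,w,h,z):
    c,s=np.cos(p[2]),np.sin(p[2]);q=np.array([[-w,-h],[w,-h],[w,h],[-w,h]])@np.array([[c,s],[-s,c]])+p[:2]
    return np.c_[q,np.full(4,z)]
im=[]
for n,x0,y0,w,h,k in(("top",140,165,50,50,8),("side",188,95,50,75,5.34)):
    d=cam(n);c=cv2.resize(crop(d,x0,y0,w,h,8),None,fx=k/8,fy=k/8)
    for P,z,col in((out([604.1,200.1,-.125],25,44,0),95,(0,0,255)),(out([606,199.8,-.125],38,70,0),6,(0,255,0)),(out([606,199.8,-.125],22,42,0),22,(255,0,0))):
        P[:,2]=z;u=((proj(d,P)-[x0,y0]+.5)*k-.5);cv2.polylines(c,[u.round().astype(int)],True,col,1)
    im.append(cv2.resize(c,(400,400)) if n=="top" else c[:400])
h=400;im=[cv2.copyMakeBorder(i,0,h-i.shape[0],0,0,cv2.BORDER_CONSTANT) for i in im]
cv2.imwrite("pics/g3.png",np.hstack(im))
```

```text
(no output)
```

View pics/g3.png

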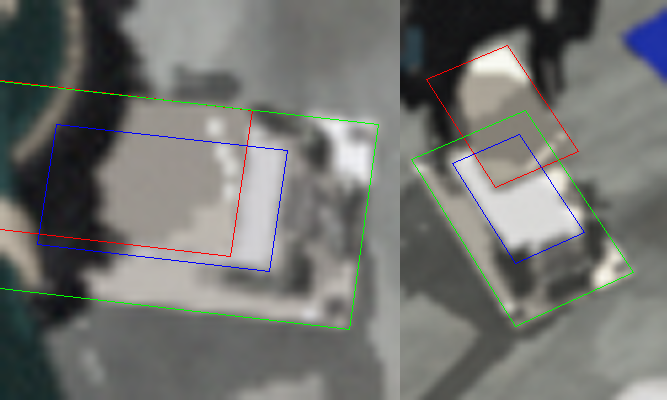

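The overlay agrees with the picture to about 2 mm: the sheet outline (red) has its near edge at x≈240, and the foot (green) and glass (blue) also match. I'll lower the sheet into the well.

Call:
move_arm([
  [0.4,[0,0.008,0.06],[0,0,0]],
  [0.4,[0,0.008,0.1],[0,0,0]],
  [0.4,[0,0.008,0.125],[0,0,0]],
  [0.4,[0,0.008,0.15],[0,0,0]],
  [0.4,[0,0.008,0.17],[0,0,0]],
  [0.4,[0,0.008,0.185],[0,0,0]],
  [0.4,[0,0.008,0.185],[0,0,0]],
])

```text
t: 5.6
position: [607.3, 199.7, 215.2]
eef_rot: [-0.0, 0.75, 0.661, -0.001]
contact_force: [1.3, -0.2, -0.3]
gripper_width: 47.4
grip_force: 62.0
```

```bash
python3 -c "
from h import *
go(606,199.8,196,-.125)"
```

```text
shift [-0.    -0.005  0.077] turn [-0.001  0.    -0.001] pos [607.3 199.7 215.2] F [ 1.3 -0.2 -0.3] w 47.4 t 5.6
```

Call:
move_arm([
  [0.4,[0,0,0.02],[0,0,0]],
  [0.4,[0,0,0.04],[0,0,0]],
  [0.4,[0,0,0.055],[0,0,0]],
  [0.4,[0,0,0.07],[0,0,0]],
  [0.4,[0,0,0.07],[0,0,0]],
])

```text
t: 6.1
position: [607.4, 199.7, 197.7]
eef_rot: [-0.0, 0.75, 0.661, -0.0]
contact_force: [0.1, -0.3, 0.3]
gripper_width: 47.3
grip_force: 62.0
```

```bash
python3 -c "
from h import *
go(606,199.8,194.5,-.125)"
```

```text
shift [-0.    -0.006  0.013] turn [-0.     0.    -0.001] pos [607.4 199.7 197.7] F [ 0.1 -0.3  0.3] w 47.3 t 6.1
```

Call:
move_arm([
  [0.4,[0,0,0.004],[0,0,0]],
  [0.4,[0,0,0.008],[0,0,0]],
  [0.4,[0,0,0.012],[0,0,0]],
  [0.4,[0,0,0.012],[0,0,0]],
])

```text
t: 6.5
position: [607.5, 199.8, 195.4]
eef_rot: [-0.0, 0.75, 0.661, 0.0]
contact_force: [-1.5, 0.0, -0.3]
gripper_width: 47.4
grip_force: 62.0
```

Call:
move_arm([
  [0.4,[0,0,0.004],[0,0,0]],
  [0.4,[0,0,0.008],[0,0,0]],
  [0.4,[0,0,0.008],[0,0,0]],
])

```text
t: 6.8
position: [607.6, 199.9, 194.7]
eef_rot: [-0.0, 0.75, 0.661, -0.0]
contact_force: [-3.8, -1.1, 7.9]
gripper_width: 47.5
grip_force: 62.9
```

Call:
move_arm([
  [0.66,[0,-0.002,0],[0,0,0]],
  [0.66,[0,-0.002,0],[0,0,0]],
  [0.66,[0,-0.002,0],[0,0,0]],
  [0.66,[0,-0.002,-0.1],[0,0,0]],
  [0.66,[0,-0.002,-0.25],[0,0,0]],
  [0.66,[0,-0.002,-0.4],[0,0,0]],
  [0.66,[0,-0.002,-0.6],[0,0,0]],
  [0.66,[0,-0.002,-0.6],[0,0,0]],
])

```text
t: 7.6
position: [610.1, 200.7, 352.8]
eef_rot: [0.003, 0.75, 0.661, 0.007]
contact_force: [0.6, 1.1, 0.4]
gripper_width: 56.4
grip_force: 0.0
```

```bash
python3 -c "
from h import *
go(432,33.2,300,-.022)"
```

```text
shift [-0.755 -0.626  0.197] turn [ 0.009 -0.003 -0.066] pos [610.1 200.7 352.8] F [0.6 1.1 0.4] w 56.4 t 7.6
```

Call:
move_arm([
  [0.5,[-0.749,-0.612,0.18],[0,0,-0.066]],
  [0.5,[-0.749,-0.612,0.18],[0,0,-0.066]],
  [0.5,[-0.749,-0.612,0.18],[0,0,-0.066]],
  [0.5,[-0.749,-0.612,0.18],[0,0,-0.066]],
  [0.5,[-0.749,-0.612,0.18],[0,0,-0.066]],
  [0.5,[-0.749,-0.612,0.18],[0,0,-0.066]],
  [0.5,[-0.749,-0.612,0.18],[0,0,-0.066]],
  [0.5,[-0.749,-0.612,0.18],[0,0,-0.066]],
])

```text
t: 8.4
position: [433.0, 33.6, 299.3]
eef_rot: [0.001, 0.715, 0.699, 0.001]
contact_force: [0.9, -0.0, 0.6]
gripper_width: 42.8
grip_force: 0.0
```

Run:
```python
from h import *
t=cam("top");s=cam("side")
go(432,33.2,240,-.022)
cv2.imwrite("pics/g4.png",np.hstack([crop(t,125,165,110,90,4)[:360],crop(s,150,100,90,90,4)]))
```

```text
shift [-0.003 -0.005  0.237] turn [ 0.001 -0.     0.001] pos [433.3  33.9 299.3] F [-0.   0.9  0.1] w 42.7 t 8.5
```

View pics/g4.png

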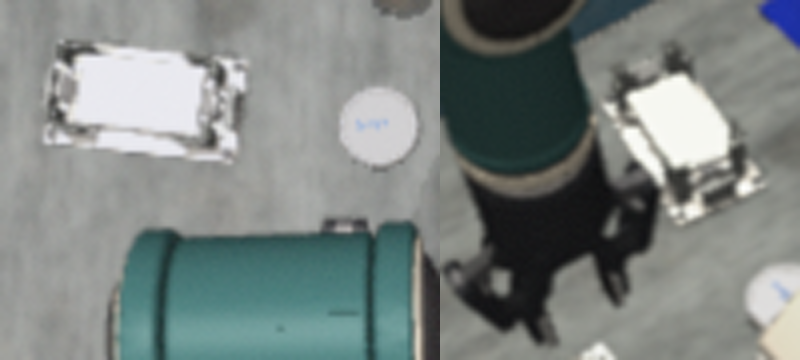

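The sheet lies flat and centred in the carrier (top half, around (140,95)), and the petri dish hasn't moved. Next is the cover.

Call:
move_arm([
  [0.4,[-0.003,-0.004,0.15],[0,0,0]],
  [0.4,[-0.003,-0.004,0.25],[0,0,0]],
  [0.4,[-0.003,-0.004,0.25],[0,0,0]],
  [0.4,[-0.003,-0.004,0.25],[0,0,0]],
])

```text
t: 8.9
position: [431.4, 33.1, 236.1]
eef_rot: [-0.0, 0.715, 0.7, -0.0]
contact_force: [-0.6, -0.0, 0.4]
gripper_width: 34.4
grip_force: 0.0
```

Run:
```python
from h import *
t=cam("top");s=cam("side")
go(432,33.2,188,-.022)
cv2.imwrite("pics/g5.png",crop(s,160,155,70,75,7))
```

```text
shift [ 0.001 -0.001  0.198] turn [ 0.002 -0.     0.   ] pos [432.2  32.9 237.5] F [-0.5 -0.3 -0.4] w 33.8 t 9.0
```

View pics/g5.png

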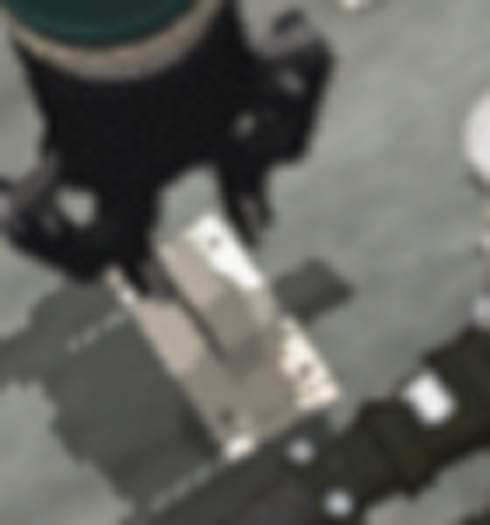

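The fingers straddle the rib, with tips at about (150,290) and (255,235). The cover is undisturbed.

Call:
move_arm([
  [0.4,[0,0,0.06],[0,0,0]],
  [0.4,[0,0,0.12],[0,0,0]],
  [0.4,[0,0,0.16],[0,0,0]],
  [0.4,[0,0,0.185],[0,0,0]],
  [0.36,[0,0,0.195],[0,0,0]],
  [0.36,[0,0,0.195],[0,0,0]],
])

```text
t: 9.6
position: [431.0, 32.6, 187.4]
eef_rot: [0.0, 0.715, 0.699, 0.0]
contact_force: [0.9, 0.3, -0.3]
gripper_width: 30.8
grip_force: 0.0
```

Call:
move_arm([
  [0.36,[0,0,0.006],[0,0,0]],
  [0.36,[0,0,0.01],[0,0,0]],
  [0.36,[0,0,0.014],[0,0,0]],
  [0.36,[0,0,0.014],[0,0,0]],
])

```text
t: 10.0
position: [430.7, 32.6, 183.7]
eef_rot: [0.0, 0.715, 0.699, -0.0]
contact_force: [-0.5, 0.5, -0.2]
gripper_width: 30.5
grip_force: 0.0
```

Call:
move_arm([
  [0.2,[0,0.004,0.002],[0,0,0]],
  [0.05,[0,0.004,0.002],[0,0,0]],
  [0.05,[0,0.004,0.002],[0,0,0]],
  [0.05,[0,0.004,0.002],[0,0,0]],
  [0.05,[0,0.004,0.002],[0,0,0]],
  [0.05,[0,0.004,0.002],[0,0,0]],
])

```text
t: 10.6
position: [432.0, 32.6, 183.4]
eef_rot: [0.0, 0.715, 0.699, 0.0]
contact_force: [1.0, 0.4, 1.6]
gripper_width: 15.2
grip_force: 59.9
```

Call:
move_arm([
  [0.05,[0,0,-0.08],[0,0,0]],
  [0.05,[0,0,-0.2],[0,0,0]],
  [0.05,[0,0,-0.35],[0,0,0]],
  [0.05,[0,0,-0.47],[0,0,0]],
  [0.05,[0,0,-0.47],[0,0,0]],
  [0.05,[0,0,-0.47],[0,0,0]],
])

```text
t: 11.2
position: [431.6, 32.6, 300.8]
eef_rot: [0.0, 0.715, 0.699, 0.0]
contact_force: [-0.3, -0.9, -0.6]
gripper_width: 14.8
grip_force: 59.5
```

```bash
python3 -c "
from h import *
go(607.3,199.8,290,-.125)"
```

```text
shift [0.684 0.688 0.044] turn [ 0.001 -0.     0.065] pos [431.6  32.6 300.8] F [-0.3 -0.9 -0.6] w 14.8 t 11.2
```

Call:
move_arm([
  [0.05,[0.684,0.688,0.04],[0,0,0.065]],
  [0.05,[0.684,0.688,0.04],[0,0,0.065]],
  [0.05,[0.684,0.688,0.04],[0,0,0.065]],
  [0.05,[0.684,0.688,0.04],[0,0,0.065]],
  [0.05,[0.684,0.688,0.04],[0,0,0.065]],
  [0.05,[0.684,0.688,0.04],[0,0,0.065]],
  [0.05,[0.684,0.688,0.04],[0,0,0.065]],
  [0.05,[0.684,0.688,0.04],[0,0,0.065]],
])

```text
t: 12.0
position: [606.0, 198.9, 288.4]
eef_rot: [-0.001, 0.75, 0.662, -0.002]
contact_force: [0.2, -0.1, -0.2]
gripper_width: 15.1
grip_force: 59.4
```

Run:
```python
from h import *
go(607.3,199.8,240,-.125); st=env.state()["position"]; zc=st[2]-183.4
def out(p,w,h,z):
    c,s=np.cos(p[2]),np.sin(p[2]);q=np.array([[-w,-h],[w,-h],[w,h],[-w,h]])@np.array([[c,s],[-s,c]])+p[:2]
    return np.c_[q,np.full(4,z)]
im=[]
for n,x0,y0,w,h in(("top",150,160,45,60),("side",190,85,50,60)):
    d=cam(n);k=8;c=crop(d,x0,y0,w,h,k)
    for P,col in((out([st[0],st[1],-.125],25,43,zc+8),(0,0,255)),(out([st[0],st[1],-.125],9,50,zc+1.5),(0,128,255)),(out([607.3,199.8,-.125],38,70,6),(0,255,0))):
        u=((proj(d,P)-[x0,y0]+.5)*k-.5);cv2.polylines(c,[u.round().astype(int)],True,col,1)
    im.append(c)
cv2.imwrite("pics/g6.png",np.hstack(im))
```

```text
shift [0.004 0.005 0.194] turn [-0.003  0.001  0.   ] pos [606.  198.9 288.4] F [ 0.2 -0.1 -0.2] w 15.1 t 12.0
```

View pics/g6.png

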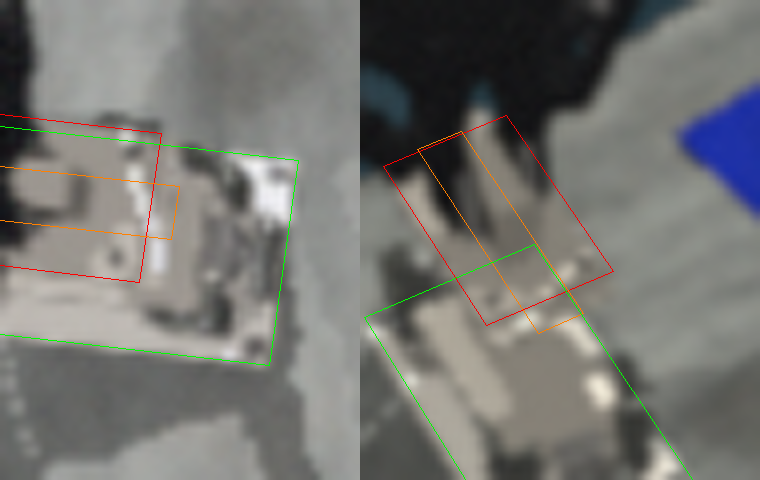

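The held cover sits over the carrier, matching the prediction within about 2 mm: its near edge is at x≈140–175 in the top half and along (490,325)–(610,270) in the side half. I'll lower it to just above the lead-ins.

Call:
move_arm([
  [0.05,[0,0,0.08],[0,0,0]],
  [0.05,[0,0,0.15],[0,0,0]],
  [0.05,[0,0,0.18],[0,0,0]],
  [0.05,[0,0,0.18],[0,0,0]],
  [0.05,[0,0,0.18],[0,0,0]],
  [0.05,[0,0,0.18],[0,0,0]],
])

```text
t: 12.7
position: [608.0, 199.7, 247.1]
eef_rot: [0.0, 0.75, 0.662, 0.001]
contact_force: [-0.1, -0.2, -0.3]
gripper_width: 15.3
grip_force: 59.4
```

```bash
python3 -c "
from h import *
go(607.4,199.4,225,-.125)"
```

```text
shift [-0.001 -0.002  0.088] turn [ 0.001 -0.001  0.   ] pos [608.  199.7 247.1] F [-0.1 -0.2 -0.3] w 15.3 t 12.7
```

Call:
move_arm([
  [0.05,[-0.001,-0.002,0.03],[0,0,0]],
  [0.05,[-0.001,-0.002,0.05],[0,0,0]],
  [0.05,[-0.001,-0.002,0.06],[0,0,0]],
  [0.05,[-0.001,-0.002,0.07],[0,0,0]],
  [0.05,[-0.001,-0.002,0.07],[0,0,0]],
])

```text
t: 13.2
position: [606.7, 199.5, 227.4]
eef_rot: [-0.0, 0.75, 0.662, -0.001]
contact_force: [0.1, 0.3, -1.5]
gripper_width: 15.1
grip_force: 59.4
```

Call:
move_arm([
  [0.05,[0,0,0.006],[0,0,0]],
  [0.05,[0,0,0.012],[0,0,0]],
  [0.05,[0,0,0.016],[0,0,0]],
  [0.05,[0,0,0.016],[0,0,0]],
])

```text
t: 13.6
position: [607.0, 199.4, 224.1]
eef_rot: [0.0, 0.75, 0.662, -0.0]
contact_force: [-0.2, -0.8, -0.7]
gripper_width: 15.1
grip_force: 59.6
```

Call:
move_arm([
  [0.05,[0,0,0.008],[0,0,0]],
  [0.05,[0,0,0.016],[0,0,0]],
  [0.05,[0,0,0.02],[0,0,0]],
  [0.05,[0,0,0.02],[0,0,0]],
])

```text
t: 14.0
position: [607.3, 199.5, 220.0]
eef_rot: [0.0, 0.75, 0.662, 0.0]
contact_force: [-1.5, -2.6, 3.7]
gripper_width: 15.1
grip_force: 60.5
```

Call:
move_arm([
  [0.05,[0,0,0.006],[0,0,0]],
  [0.05,[0,0,0.012],[0,0,0]],
  [0.05,[0,0,0.012],[0,0,0]],
])

```text
t: 14.3
position: [607.3, 199.5, 217.3]
eef_rot: [0.0, 0.75, 0.662, 0.0]
contact_force: [-1.5, -1.4, 2.7]
gripper_width: 15.0
grip_force: 60.1
```

Call:
move_arm([
  [0.05,[0,0,0.006],[0,0,0]],
  [0.05,[0,0,0.012],[0,0,0]],
  [0.05,[0,0,0.012],[0,0,0]],
])

```text
t: 14.6
position: [606.7, 199.6, 212.3]
eef_rot: [-0.0, 0.75, 0.662, -0.0]
contact_force: [-0.6, 0.5, -0.6]
gripper_width: 15.1
grip_force: 59.8
```

Call:
move_arm([
  [0.05,[0,0,0.004],[0,0,0]],
  [0.05,[0,0,0.008],[0,0,0]],
  [0.05,[0,0,0.008],[0,0,0]],
])

```text
t: 14.9
position: [606.8, 199.8, 211.4]
eef_rot: [-0.0, 0.75, 0.662, -0.0]
contact_force: [-2.6, -0.5, 3.3]
gripper_width: 15.2
grip_force: 60.3
```

Call:
move_arm([
  [0.05,[0,0,0.004],[0,0,0]],
  [0.05,[0,0,0.004],[0,0,0]],
  [0.05,[0,0,0.004],[0,0,0]],
])

```text
t: 15.2
position: [606.8, 199.8, 211.4]
eef_rot: [-0.0, 0.75, 0.662, -0.0]
contact_force: [-4.9, 0.0, 8.7]
gripper_width: 15.1
grip_force: 61.2
```

Call:
move_arm([
  [0.05,[0,-0.002,0.001],[0,0,0]],
  [0.05,[0,-0.002,0.001],[0,0,0]],
  [0.05,[0,-0.002,0.001],[0,0,0]],
  [0.05,[0,-0.002,0.001],[0,0,0]],
])

```text
t: 15.6
position: [606.7, 199.8, 211.4]
eef_rot: [0.0, 0.75, 0.662, 0.0]
contact_force: [-3.6, -1.2, 9.1]
gripper_width: 14.8
grip_force: 61.2
```

Run:
```python
from h import *
t=cam("top");s=cam("side")
go(607,199.8,211.4,-.125)
cv2.imwrite("pics/g7.png",np.hstack([crop(t,140,165,50,55,8),crop(s,190,95,50,55,8)[:440,:400]]))
```

```text
shift [0.    0.001 0.   ] turn [ 0.    -0.     0.001] pos [606.7 199.8 211.4] F [-4.  -0.9  9.9] w 15.1 t 15.7
```

View pics/g7.png

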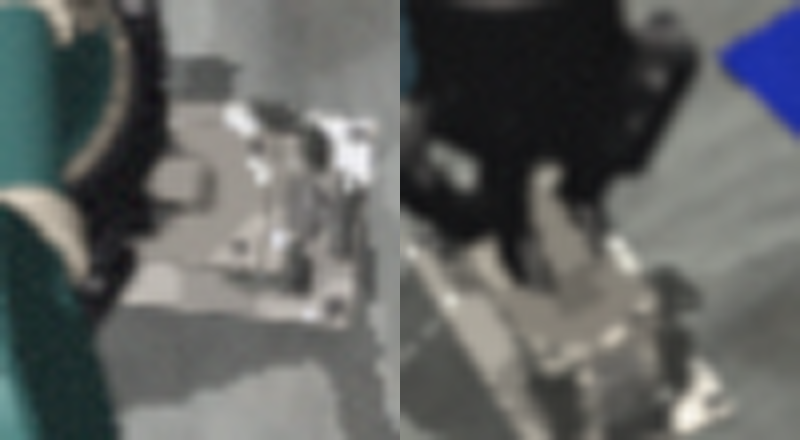

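The cover is seated level in the carrier between the clips, with the fingers on the rib. The push is about 10 N and the height matches the closed position, so I'll hand in.

```bash
python3 -c "
from workcell import env
print(env.job_done())"
```

```text
the job is handed in; nothing more can be done
None
```

I handed the job in with the sheet on the plate, the cover at its closed height and the gripper still pressing it with about 10 N. The clips look to have snapped, because the push fell to about zero just before seating, but I couldn't read them directly and the hand-in gave no verdict. I viewed 11 pictures, one over the limit of 10.

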